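# Slide a heavy battery crate into its taped bay

## Robot

A 7-joint arm with a two-finger parallel gripper is mounted at the origin on a cart in front of the work surface, level with it; the furniture and walls round the work are solid. World frame = base frame: x ahead of the robot, y to its left, z up, the work surface at z = 0. Lengths are in m, angles in rad, forces in N, time in s.
With the tool pointing down it reaches from about 0.4 to 0.85 m from the base axis. Payload 10.4 kg.
Tool frame: the origin (TCP) lies at the very end of the fingers, on their centre line; the grasp point (between the pads) lies 19 mm behind it; z points along the fingers, y is the line along which they close (so a half turn about z gives the same grasp; the last joint's range is limited). The gripper opens to 85 mm and grips with 20 to 120 N. Pads are 22 mm wide; open, the fingers measure 114 mm over their backs; the gripper's body (76 mm by 85 mm) begins 54 mm behind the grasp point. The pads swing forward as they close: fully open they stand 13 mm farther back than shut.
Start: joints at [1.085, 0.332, -0.065, 1.46, 0.022, 1.35, -0.088], TCP at [0.279, -0.559, 0.231] pointing down, gripper open.
Joint ranges: [-2.6, 2.6], [-0.5, 2.12], [-1.47, 1.34], [0.16, 2.42], [-1.27, 4.41], [0.06, 2.06], [-2.6, 2.6]. Speed limits (rad/s): [2.22, 2.22, 2.79, 2.79, 3.14, 3.14, 3.14].

## Interface

Orientations are given as a unit quaternion [w, x, y, z].
In Python, from cell import env, eyes gives the robot as it stands (env), with the cameras (eyes).
- The arm moves only by the tool inch_along, called in YAML: its name, and indented under it one key for each argument. Schema: {"type":"object","properties":{"steps":{"type":"array","items":{"type":"object","properties":{"pos":{"type":"array","items":{"type":"number"},"minItems":3,"maxItems":3},"r":{"type":"array","items":{"type":"number"},"minItems":3,"maxItems":3},"jaw":{"type":"number"}},"additionalProperties":false,"required":["jaw"]},"minItems":1,"maxItems":5},"force":{"type":"number"},"only":{"type":"string"},"quiet":{"type":"boolean"},"lines":{"type":"string"}},"required":["steps"],"additionalProperties":false}. steps is a list of rows, 1 to 5 of them, each an object with the fields pos (a list: dx, dy, dz in m), r (a list: a rotation vector rx, ry, rz in rad), jaw (the finger opening in m); a field left out counts as zero (the opening has to be given); each row is the pose to reach, as a shift and turn from the pose commanded when the call began, along the tool's axes at that moment; what a row does not reach only later rows make up. A row lasts 1/12 s, in which the tool goes at most 0.0417 m and 0.125 rad, less where a joint would pass 70% of its speed; a pose out of reach is approached as far as the arm can. The fingers move at their own pace and stop on an object; force is the grip in N (left out, the last holds). Time passes only in rows, so rows that do not move let the fingers close. The tool returns the time, the measured TCP pose, the force, the opening and the grip force at its end. only (a regular expression) keeps the lines of the reply that match it, lines (a string "A,B") keeps lines A to B, and quiet returns only ok. Input that does not fit is refused with a message, and nothing moves.
- env.get_state(): the state, without advancing time (a new reading comes with each control period).
- eyes.snapshot(name): name is "scene" or "top" or "wrist"; returns a dict with "img" (400x640x3 uint8, blue, green, red), "fx", "fy", "cx", "cy" (pixels), "k1" (the pictures are not rectified: a ray, as slopes to the right and down, at radius r is drawn at 1 + k1 r^2 times it, then the intrinsics apply), "pose" (4x4, takes a point from camera to world coordinates); the wrist camera has in their place "hand_eye" (4x4, takes a point from camera to tool coordinates, whose origin is the TCP and whose axes are the flange's). Camera axes: x right, y down, z forward; pixel columns grow to the right and rows downward; lengths in m; the calibration is good to about 2 mm. A picture is of the moment at which its call begins: read the wrist's pose just before it. There is no depth.
- env.sign_off(): hands the job in; it is judged then, once.
The state is a dict: "t": time; "q": joint angles; "qvel": joint speeds; "tau": joint torques, N m; "eef_pos": TCP position; "ee_rot": TCP orientation; "wrist_force": force on the tool from outside, world axes, zero at the start; "torque": the same for the moment, N m; "grip_width": finger opening in m; "gripper_force": force on a finger pad.
Only numpy, scipy, OpenCV 4.12 (cv2) and the standard library are available. Lean on these libraries where they do the work, as an engineer would, in place of code of your own. Each camera call takes 0.05 s, during which the arm holds its last target. There are 200 camera calls.

## Task

Push the heavy blue battery crate along the bench into its bay, so that it stands between the yellow tape lines, square to and flush against the aluminium stop rail. It tips easily: push it low, near its base, so that it slides upright all the way; do not pick it up, and leave it standing there. Leave the glue bottle, the blue hub, the tape roll and the parts dish where they are.

Things in the scene. Friction and masses are not known exactly. Their poses are not given: they have to be found in the camera images.
- crate: battery crate, loose, 1.2 to 1.6 kg: black base skirt 60 x 116 mm, 24 mm high; on it a blue case 54 x 110 mm, grey lid to 108 mm, black carry handle along y to 133 mm. Origin: centre of underside. x along the 60 mm depth, away from the robot; y along the 116 mm width; z up. Starts 13 to 22 cm in front of the bay, turned up to 0.2 rad. Friction on bench 0.5 to 0.7: a push above 40 mm may tip it.
- crate_push (a point): middle of the crate's near skirt face (the one to push), at crate x = -30 mm, 12 mm above the bench. Pushed more than about 25 degrees off square to this face, the crate may slip on the fingertips. Keep the hand clear of the balancing machine to the right: its base, 87 mm high, begins at world y = -0.27; the fixed mat and black rotors to the left end at y = -0.04, 33 mm high.
- bay: parking bay fixed on the bench: flat yellow tape on three sides (no obstacle), on the far side an aluminium stop rail, 150 mm long, 22 mm high. Origin: on the bench where the crate's origin is when it stands right. x towards the rail, away from the robot; y along the rail; z up. Rail face at x = +30 mm, inner edges of the side tapes at y = +-72 mm, near tape at x = -59 to -47 mm.
- bottle: white glue bottle with red tip, loose, 48 x 44 x 112 mm, standing to the left of the bay. Origin: centre of the underside. Bystander.
- hub: blue round hub with a short pin, loose, 29 x 29 x 32 mm, standing to the left of the bay. Origin: centre of the underside. Bystander.
- tape_roll: roll of beige tape lying flat, loose, 96 x 95 x 25 mm, well to the left of the bay. Origin: centre of the underside. Bystander.
- dish: shallow aluminium dish of small shafts, loose, 70 mm across, 16 mm high, left of the orange mat. Origin: centre of the underside. Bystander.

How it is judged:
By the outcome, as a careful person would: the job done as asked, in the order asked, and still so for the second after the job is handed in, with the robot touching nothing.
It also fails if it takes over 45 s, if anything falls off the work surface, if the arm or the gripper's body presses on something with over 40 N, if the wrist force passes 120 N, or if a joint passes its speed limit or range.

## Working session

There is one attempt and no reset: what is moved stays moved. The work goes in short steps, Python scripts to look and compute and a tool call to move; the robot and the scene stay as the last step left them, time stands still between calls to the robot, and variables do not carry over. Pictures are saved under pics/ and viewed, at most 10 in all, crops included, and the job is handed in when it is done.

```bash
mkdir -p pics; ls; cat > h.py <<'E'
import numpy as np, cv2, json
from cell import env, eyes
def snap(n,f):
    s=eyes.snapshot(n); cv2.imwrite('pics/'+f+'.png',s['img']); 
    np.savez('pics/'+f+'.npz',**{k:v for k,v in s.items() if k!='img'}); return s
def ray(c,u,v,z):
    K=np.array([[c['fx'],0,c['cx']],[0,c['fy'],c['cy']],[0,0,1]],float)
    p=cv2.undistortPoints(np.array([[[u,v]]],float),K,np.array([float(c['k1']),0,0,0,0]))[0,0]
    T=np.array(c['pose']); d=T[:3,:3]@[p[0],p[1],1]; o=T[:3,3]
    return o+d*(z-o[2])/d[2]
def proj(c,P):
    K=np.array([[c['fx'],0,c['cx']],[0,c['fy'],c['cy']],[0,0,1]],float)
    T=np.linalg.inv(c['pose'])
    return cv2.projectPoints(np.atleast_2d(P).astype(float),cv2.Rodrigues(T[:3,:3])[0],T[:3,3],K,np.array([float(c['k1']),0,0,0,0]))[0][:,0]
E
python3 - <<'E'
from h import *
for n in('top','scene'):
    s=snap(n,n+'0'); print(n,{k:v for k,v in s.items() if k!='img'})
st=env.get_state();print(st)
E
```

```text
cell.py
pics
top {'fx': 510.76950257175343, 'fy': 510.76950257175343, 'cx': 324.052466005528, 'cy': 199.94819871489267, 'k1': -0.03683127740482917, 'pose': array([[ 0.07334656, -0.97314619,  0.21818976,  0.38106756],
       [-0.99729321, -0.07043877,  0.02108625,  0.00766063],
       [-0.00515098, -0.21914577, -0.97567853,  0.98482562],
       [ 0.        ,  0.        ,  0.        ,  1.        ]])}
scene {'fx': 482.3754907599475, 'fy': 482.3754907599475, 'cx': 323.8421961681705, 'cy': 206.45495126806966, 'k1': -0.021452394279522974, 'pose': array([[ 0.45204044, -0.53078659,  0.71688565, -0.03309283],
       [-0.89193935, -0.25979887,  0.37006585, -0.30290695],
       [-0.01017991, -0.80670326, -0.59086904,  0.5565334 ],
       [ 0.        ,  0.        ,  0.        ,  1.        ]])}
{'t': 0.1, 'q': array([ 1.08536492,  0.33281852, -0.06471584,  1.4608903 ,  0.02162455,
        1.34989819, -0.0884882 ]), 'qvel': array([-0.00027617, -0.00178987,  0.00022086, -0.00196875, -0.00024948,
       -0.00022597, -0.00124847]), 'tau': array([ 1.09821474e-03, -6.26744628e+01,  4.88433614e-02, -3.92428350e+01,
        1.62894989e-02,  6.98871212e-03,  7.05012667e-05]), 'eef_pos': array([ 0.27889322, -0.55893251,  0.23057365]), 'ee_rot': array([-6.31125088e-04,  9.73336487e-01,  2.29381012e-01, -1.89477341e-04]), 'wrist_force': array([ 0.84057651,  0.37217129, -1.14944387]), 'torque': array([ 0.01320406, -0.04387953,  0.04031741]), 'gripper_force': 0.0, 'grip_width': 0.08535374207262343}
```

View pics/top0.png

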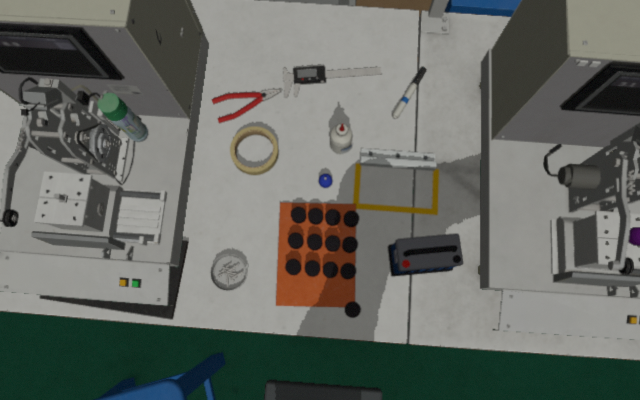

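View pics/scene0.png

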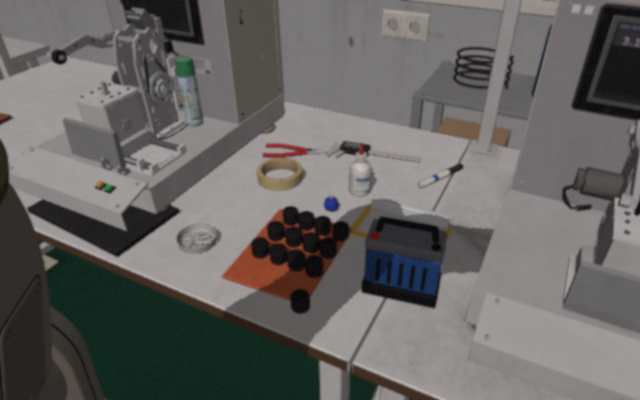

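The top view shows the crate at about (425,255), the bay's yellow tape from (356,165) to (438,213) and the rail at (398,158). The scene view shows the crate's near skirt face from (363,287) to (437,298). I'll enlarge both.

```bash
python3 - <<'E'
import cv2
a=cv2.imread('pics/top0.png')[140:285,340:480]; cv2.imwrite('pics/topc.png',cv2.resize(a,None,fx=4,fy=4,interpolation=cv2.INTER_CUBIC))
a=cv2.imread('pics/scene0.png')[195:310,340:460]; a=cv2.convertScaleAbs(a,alpha=1.4,beta=20);cv2.imwrite('pics/scenec.png',cv2.resize(a,None,fx=5,fy=5,interpolation=cv2.INTER_CUBIC))
E
```

```text
(no output)
```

View pics/topc.png

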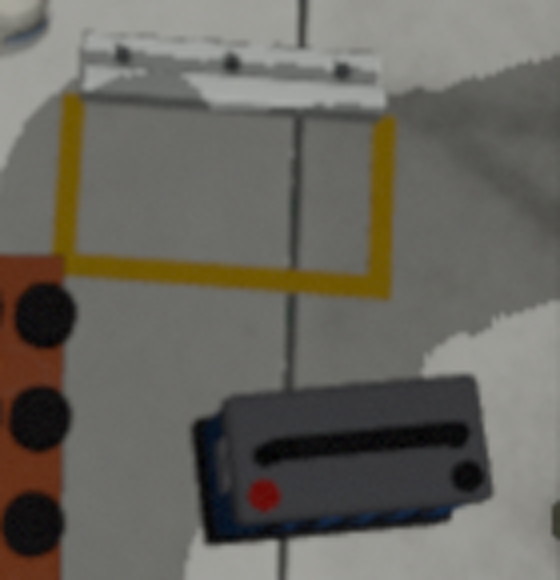

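View pics/scenec.png

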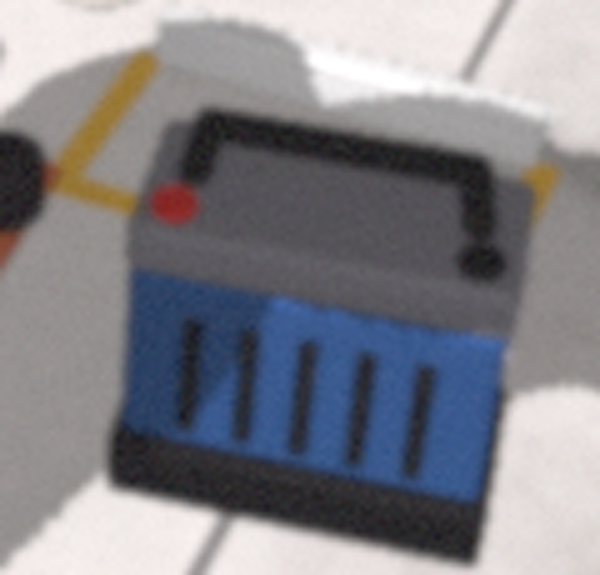

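```bash
cat >> h.py <<'E'
def load(f): return {k:v for k,v in np.load('pics/'+f+'.npz').items()}
E
python3 - <<'E'
from h import *
from scipy.optimize import least_squares as LS
np.set_printoptions(precision=4,suppress=True)
T=load('top0');S=load('scene0')
t=lambda u,v:((u-1.5)/4+340,(v-1.5)/4+140)
s=lambda u,v:((u-2)/5+340,(v-2)/5+195)
def fit(obs,x0):
    def r(x):
        c,sn=np.cos(x[2]),np.sin(x[2]);o=[]
        for C,px,(a,b,z) in obs: o.append((proj(C,[x[0]+c*a-sn*b,x[1]+sn*a+c*b,z])[0]-px))
        return np.ravel(o)
    k=LS(r,x0);print(k.x);print(k.fun.reshape(-1,2).round(1).tolist());return k.x
print('bay')
B=fit([(T,t(77,258),(-.047,.072,0)),(T,t(370,277),(-.047,-.072,0)),(T,t(82,98),(.03,.075,0)),(T,t(386,115),(.03,-.075,0))],[.6,-.15,0])
print('crate')
cr=[(T,t(207,543),(-.03,.058,0)),(T,t(222,397),(.027,.055,.108)),(T,t(475,375),(.027,-.055,.108)),(T,t(492,498),(-.027,-.055,.108)),(T,t(237,521),(-.027,.055,.108))]
cs=[(S,s(110,487),(-.03,.058,0)),(S,s(472,562),(-.03,-.058,0))]
C=fit(cr,[.45,-.15,0]);fit(cs,[.45,-.15,0]);C=fit(cr+cs,C)
bs=[(S,s(55,190),(-.059,.08,0))]
fit(bs+[(T,t(77,258),(-.047,.072,0)),(T,t(370,277),(-.047,-.072,0)),(T,t(82,98),(.03,.075,0)),(T,t(386,115),(.03,-.075,0))],B)
E
```

```text
bay
[ 0.6481 -0.1133  0.003 ]
[[0.7, -1.5], [0.4, -1.3], [0.1, 1.0], [-1.2, 1.8]]
crate
[ 0.4999 -0.1605  0.159 ]
[[-1.3, 0.9], [0.5, -0.4], [0.1, -0.3], [0.3, -0.0], [0.4, -0.1]]
[ 0.505  -0.1604  0.1769]
[[-1.1, -0.4], [1.1, 0.2]]
[ 0.5012 -0.1607  0.1672]
[[-1.0, 0.5], [0.5, -0.8], [0.1, -1.3], [0.5, -1.0], [0.7, -0.6], [-2.0, 1.0], [0.2, 2.2]]
[ 0.6485 -0.1136  0.0009]
[[-0.9, 0.6], [0.9, -1.7], [0.5, -1.4], [0.3, 0.8], [-1.0, 1.7]]
```

Row limits: 0.0417 m & 0.125 rad per row; 5 rows per call: 0.208m, 0.625 rad per call. 45s total = plenty (540 rows).

```bash
cat > goal.py <<'E'
import sys
from h import *
from scipy.spatial.transform import Rotation as R
# x y z yaw tilt -> shift and rotvec in tool axes
x,y,z,yaw,tilt=map(float,sys.argv[1:6])
st=env.get_state();w,a,b,c=st['ee_rot'];r=R.from_quat([a,b,c,w])
x0=np.array([np.cos(yaw),np.sin(yaw),0]);z0=np.array([0,0,-1.]);y0=np.cross(z0,x0)
g=R.from_matrix(np.array([x0,y0,z0]).T)*R.from_euler('y',tilt)
print((r.inv().apply(np.array([x,y,z])-st['eef_pos'])).round(4),(r.inv()*g).as_rotvec().round(4))
print(st['t'],st['eef_pos'].round(4),st['q'].round(2),st['wrist_force'].round(1))
E
python3 goal.py .38 -.18 .23 .165 0
```

inch_along:
  steps:
    - {"pos": [0.13,-0.147,0],"r": [0,0,0.15],"jaw": 0.06}
    - {"pos": [0.13,-0.147,0],"r": [0,0,0.15],"jaw": 0.06}
    - {"pos": [0.13,-0.147,0],"r": [0,0,0.15],"jaw": 0.06}
    - {"pos": [0.13,-0.147,0],"r": [0,0,0.15],"jaw": 0.06}
    - {"pos": [0.13,-0.147,0],"r": [0,0,0.15],"jaw": 0.06}

```text
t: 0.52
eef_pos: [0.3306, -0.3661, 0.231]
ee_rot: [-0.0, 0.988, 0.157, -0.0]
wrist_force: [-0.3, 0.1, 0.3]
grip_width: 0.0599
gripper_force: 0.0
```

```bash
python3 goal.py .38 -.18 .23 .165 0
```

```text
[ 0.1047 -0.1616  0.0011] [-7.000e-04  1.000e-04  1.501e-01]
0.5167 [ 0.3306 -0.3661  0.231 ] [ 0.91  0.05 -0.17  1.79  0.01  1.3  -0.52] [-0.3  0.1  0.3]
```

inch_along:
  steps:
    - {"pos": [0.1047,-0.1616,0],"r": [0,0,0.15],"jaw": 0.06}
    - {"pos": [0.1047,-0.1616,0],"r": [0,0,0.15],"jaw": 0.06}
    - {"pos": [0.1047,-0.1616,0],"r": [0,0,0.15],"jaw": 0.06}
    - {"pos": [0.1047,-0.1616,0],"r": [0,0,0.15],"jaw": 0.06}
    - {"pos": [0.1047,-0.1616,0],"r": [0,0,0.15],"jaw": 0.06}

```text
t: 0.93
eef_pos: [0.3801, -0.18, 0.2313]
ee_rot: [0.0, 0.997, 0.083, -0.0]
wrist_force: [0.9, -0.2, -0.1]
grip_width: 0.06
gripper_force: 0.0
```

```bash
python3 goal.py .38 -.18 .2 .165 0.7
```

```text
[-0.0001 -0.      0.0313] [-1.e-04  7.e-01  5.e-04]
0.9333 [ 0.3801 -0.18    0.2313] [ 0.73 -0.11 -0.37  1.94 -0.04  1.3  -1.03] [ 0.9 -0.2 -0.1]
```

inch_along:
  steps:
    - {"r": [0,0.12,0],"jaw": 0.06}
    - {"r": [0,0.24,0],"jaw": 0.06}
    - {"r": [0,0.36,0],"jaw": 0.06}
    - {"pos": [0,0,0.01],"r": [0,0.48,0],"jaw": 0.06}
    - {"pos": [0,0,0.02],"r": [0,0.6,0],"jaw": 0.06}

```text
t: 1.35
eef_pos: [0.3798, -0.1848, 0.2125]
ee_rot: [-0.022, 0.951, 0.077, 0.298]
wrist_force: [0.6, 1.6, -0.3]
grip_width: 0.06
gripper_force: 0.0
```

```bash
python3 goal.py .415 -.176 .06 .165 0.7
```

```text
[-0.0573 -0.0037  0.1458] [ 0.0061  0.0927 -0.0015]
1.35 [ 0.3798 -0.1848  0.2125] [ 0.73 -0.4  -0.02  2.34 -0.61  0.87 -0.39] [ 0.6  1.6 -0.3]
```

inch_along:
  steps:
    - {"pos": [-0.012,0,0.03],"jaw": 0.06}
    - {"pos": [-0.024,0,0.06],"r": [0,0.03,0],"jaw": 0.06}
    - {"pos": [-0.036,-0.002,0.09],"r": [0,0.05,0],"jaw": 0.06}
    - {"pos": [-0.048,-0.003,0.12],"r": [0,0.07,0],"jaw": 0.06}
    - {"pos": [-0.057,-0.004,0.145],"r": [0,0.09,0],"jaw": 0.06}

```text
t: 1.77
eef_pos: [0.3927, -0.179, 0.151]
ee_rot: [-0.019, 0.947, 0.085, 0.31]
wrist_force: [0.6, 0.2, 1.3]
grip_width: 0.06
gripper_force: 0.0
```

```bash
python3 goal.py .42 -.176 .015 .165 0.7
python3 -c "
from h import *
snap('scene','scene1');snap('top','top1')
a=cv2.imread('pics/scene1.png')[180:340,260:460];cv2.imwrite('pics/scene1c.png',cv2.resize(a,None,fx=3.5,fy=3.5,interpolation=cv2.INTER_CUBIC))"
```

```text
[-0.0581 -0.0005  0.126 ] [0.0075 0.0688 0.0173]
1.7667 [ 0.3927 -0.179   0.151 ] [ 1.23 -0.3  -0.49  2.41 -0.93  0.79 -0.05] [0.6 0.2 1.3]
```

View pics/scene1c.png

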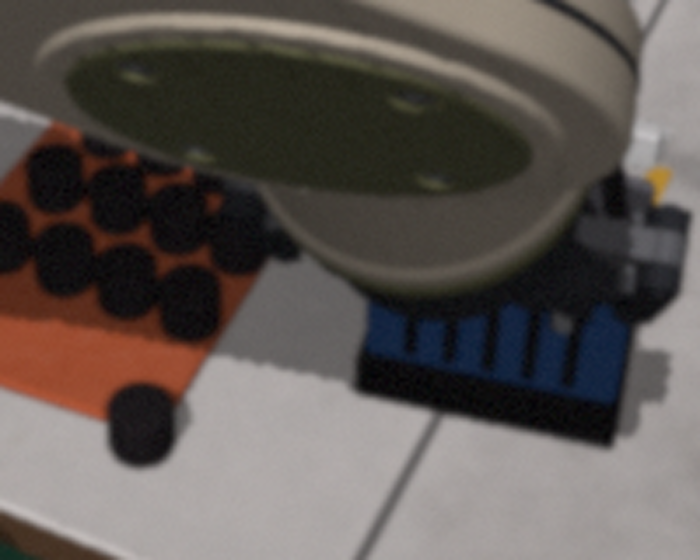

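```bash
python3 goal.py .43 -.173 .08 .165 0.58
```

```text
[-0.0098 -0.0028  0.0804] [ 0.0121 -0.0497  0.0123]
1.8667 [ 0.3914 -0.1812  0.1507] [ 1.23 -0.3  -0.49  2.41 -0.93  0.79 -0.05] [-0.6 -0.5  0.8]
```

inch_along:
  steps:
    - {"pos": [-0.003,0,0.027],"r": [0,-0.02,0],"jaw": 0.06}
    - {"pos": [-0.006,-0.002,0.054],"r": [0.01,-0.04,0.01],"jaw": 0.06}
    - {"pos": [-0.0098,-0.0028,0.08],"r": [0.012,-0.05,0.012],"jaw": 0.06}
    - {"pos": [-0.0098,-0.0028,0.08],"r": [0.012,-0.05,0.012],"jaw": 0.06}

```text
t: 2.2
eef_pos: [0.4314, -0.1693, 0.078]
ee_rot: [-0.026, 0.955, 0.082, 0.284]
wrist_force: [-1.2, -0.0, 0.0]
grip_width: 0.0598
gripper_force: 0.0
```

```bash
python3 goal.py .43 -.173 .04 .165 0.58
```

```text
[-0.0224  0.0035  0.0307] [-0.0073  0.0017  0.0036]
2.2 [ 0.4314 -0.1693  0.078 ] [ 1.17 -0.06 -0.6   2.39 -0.91  0.53 -0.1 ] [-1.2 -0.   0. ]
```

inch_along:
  steps:
    - {"pos": [-0.011,0.002,0.015],"jaw": 0.06}
    - {"pos": [-0.0224,0.0035,0.031],"jaw": 0.06}
    - {"pos": [-0.03,0.0035,0.043],"jaw": 0.06}
    - {"pos": [-0.037,0.0035,0.055],"jaw": 0.06}
    - {"pos": [-0.037,0.0035,0.055],"jaw": 0.06}

```text
t: 2.62
eef_pos: [0.43, -0.1744, 0.0134]
ee_rot: [-0.025, 0.955, 0.081, 0.285]
wrist_force: [-0.2, -0.0, 0.7]
grip_width: 0.06
gripper_force: 0.0
```

```bash
python3 goal.py .45 -.169 .009 .165 0.58
python3 -c "
from h import *
snap('scene','scene2');snap('top','top2');snap('wrist','wrist2')
a=cv2.imread('pics/scene2.png')[180:340,260:460];a=cv2.resize(a,(560,448))
cv2.imwrite('pics/m2.png',cv2.vconcat([cv2.resize(cv2.imread('pics/wrist2.png'),(480,300)),cv2.resize(cv2.imread('pics/top2.png')[130:318,280:580],(480,300))]))"
```

```text
[ 0.0149 -0.0019  0.015 ] [-0.0042  0.0005  0.003 ]
2.6167 [ 0.43   -0.1744  0.0134] [ 1.3   0.15 -0.74  2.42 -1.03  0.33  0.12] [-0.2 -0.   0.7]
```

View pics/m2.png

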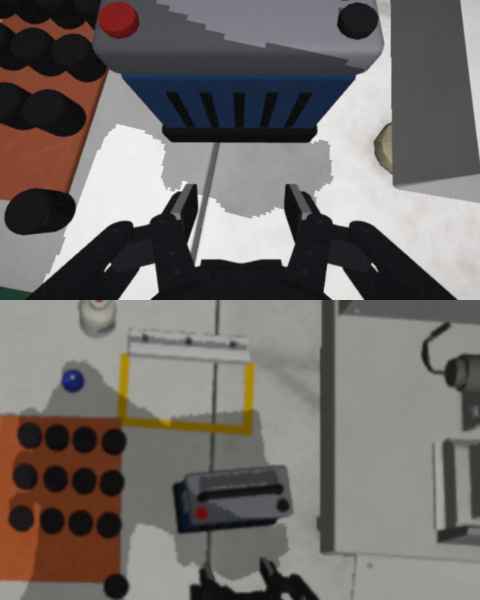

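The wrist view (upper half) shows the skirt's lower edge level from (163,141) to (317,141), and the fingertips at 190 and 290 centred and square on the face. The top view shows the hand clear of the machine base and the rotors, so I can go to contact.

inch_along:
  steps:
    - {"pos": [0.004,-0.001,0.008],"jaw": 0.06}
    - {"pos": [0.009,-0.001,0.012],"jaw": 0.06}
    - {"pos": [0.0149,-0.0019,0.0155],"jaw": 0.06}
    - {"pos": [0.0149,-0.0019,0.0155],"jaw": 0.06}

```text
t: 3.1
eef_pos: [0.4529, -0.1697, 0.0114]
ee_rot: [-0.023, 0.954, 0.082, 0.286]
wrist_force: [0.5, 0.1, 1.0]
grip_width: 0.0603
gripper_force: 0.0
```

inch_along:
  steps:
    - {"pos": [0.004,0,0.0027],"jaw": 0.06}
    - {"pos": [0.008,0,0.0055],"jaw": 0.06}
    - {"pos": [0.012,0,0.0082],"jaw": 0.06}
    - {"pos": [0.012,0,0.0082],"jaw": 0.06}

```text
t: 3.43
eef_pos: [0.4664, -0.1673, 0.0101]
ee_rot: [-0.024, 0.955, 0.081, 0.286]
wrist_force: [-0.5, -0.3, -0.0]
grip_width: 0.0601
gripper_force: 0.0
```

```bash
python3 goal.py .462 -.168 .008 .165 0.58
```

```text
[-0.0049 -0.     -0.0007] [-0.0018 -0.0016  0.0045]
3.4333 [ 0.4664 -0.1673  0.0101] [ 1.2   0.22 -0.73  2.36 -0.96  0.26  0.01] [-0.5 -0.3 -0. ]
```

inch_along:
  steps:
    - {"pos": [0.005,0,0.0035],"jaw": 0.06}
    - {"pos": [0.01,0,0.0068],"jaw": 0.06}
    - {"pos": [0.014,-0.001,0.0095],"jaw": 0.06}
    - {"pos": [0.014,-0.001,0.0095],"jaw": 0.06}

```text
t: 3.77
eef_pos: [0.4822, -0.1638, 0.0095]
ee_rot: [-0.024, 0.955, 0.081, 0.285]
wrist_force: [-1.7, -0.9, -1.0]
grip_width: 0.0601
gripper_force: 0.6
```

```bash
python3 goal.py .462 -.168 .008 .165 0.58
python3 -c "
from h import *
snap('wrist','wrist3');snap('top','top3')
cv2.imwrite('pics/m3.png',cv2.vconcat([cv2.resize(cv2.imread('pics/wrist3.png'),(480,300)),cv2.resize(cv2.imread('pics/top3.png')[130:318,280:580],(480,300))]))"
```

```text
[-0.018   0.0007 -0.0101] [-0.0013 -0.0009  0.0033]
3.7667 [ 0.4822 -0.1638  0.0095] [ 1.14  0.24 -0.7   2.34 -0.92  0.24 -0.06] [-1.7 -0.9 -1. ]
```

View pics/m3.png

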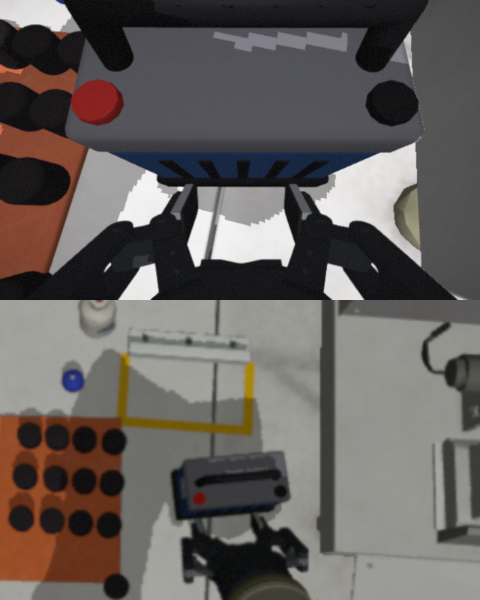

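The crate is just in contact with both fingertips at its skirt, (180,185) and (297,185), and the body is clear of the case. I'll push along a shallow curve.

```bash
python3 goal.py .522 -.147 .009 .13 0.58
```

```text
[ 0.0349 -0.0095  0.0236] [-0.0213 -0.0011  0.0332]
3.8667 [ 0.4821 -0.1635  0.0096] [ 1.14  0.24 -0.7   2.34 -0.92  0.24 -0.05] [-1.  -0.   0.1]
```

inch_along:
  steps:
    - {"pos": [0.007,-0.0019,0.0047],"r": [-0.004,0,0.007],"jaw": 0.06}
    - {"pos": [0.014,-0.0038,0.0094],"r": [-0.008,0,0.013],"jaw": 0.06}
    - {"pos": [0.021,-0.0057,0.0142],"r": [-0.012,0,0.02],"jaw": 0.06}
    - {"pos": [0.028,-0.0076,0.0189],"r": [-0.017,0,0.026],"jaw": 0.06}
    - {"pos": [0.0349,-0.0095,0.0236],"r": [-0.021,0,0.033],"jaw": 0.06}

```text
t: 4.28
eef_pos: [0.5215, -0.1483, 0.0088]
ee_rot: [-0.018, 0.956, 0.061, 0.286]
wrist_force: [-11.9, -5.0, 8.5]
grip_width: 0.0599
gripper_force: 5.7
```

```bash
python3 goal.py .552 -.136 .009 .10 0.58
```

```text
[ 0.0267 -0.0083  0.0173] [-0.0145 -0.0006  0.0233]
4.2833 [ 0.5215 -0.1483  0.0088] [ 0.93  0.26 -0.6   2.29 -0.84  0.17 -0.26] [-11.9  -5.    8.5]
```

inch_along:
  steps:
    - {"pos": [0.0067,-0.0021,0.0043],"r": [-0.004,-0.01,0.006],"jaw": 0.06}
    - {"pos": [0.0134,-0.0042,0.0087],"r": [-0.007,-0.02,0.012],"jaw": 0.06}
    - {"pos": [0.02,-0.0063,0.013],"r": [-0.011,-0.03,0.018],"jaw": 0.06}
    - {"pos": [0.0267,-0.0083,0.0173],"r": [-0.0145,-0.04,0.0233],"jaw": 0.06}

```text
t: 4.62
eef_pos: [0.5515, -0.1355, 0.0087]
ee_rot: [-0.014, 0.963, 0.048, 0.266]
wrist_force: [-8.7, -3.0, 3.1]
grip_width: 0.0601
gripper_force: 4.2
```

```bash
python3 goal.py .582 -.126 .009 .06 0.52
python3 -c "
from h import *
snap('wrist','wrist4');snap('top','top4')
cv2.imwrite('pics/m4.png',cv2.vconcat([cv2.resize(cv2.imread('pics/wrist4.png'),(480,300)),cv2.resize(cv2.imread('pics/top4.png')[130:280,340:480],(560,600),interpolation=cv2.INTER_CUBIC)[:,40:520][:300]]))"
```

```text
[ 0.027  -0.0064  0.0158] [-0.0208 -0.0191  0.0349]
4.6167 [ 0.5515 -0.1355  0.0087] [ 0.58  0.26 -0.32  2.23 -0.64  0.19 -0.58] [-8.7 -3.   3.1]
```

View pics/m4.png

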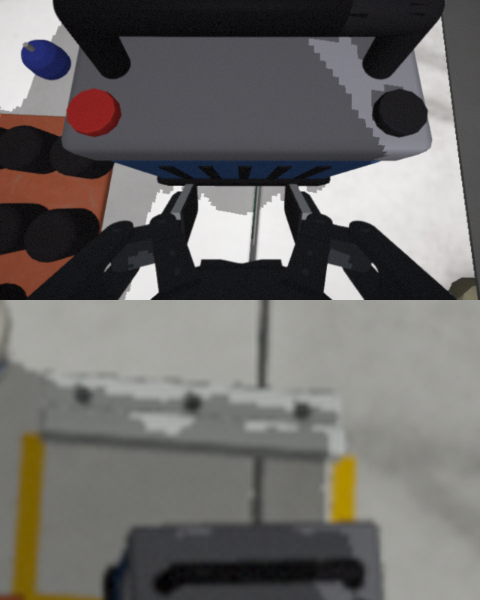

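```bash
python3 - <<'E'
from h import *
T=load('top4')
for u,v in((135,528),(380,523)):
    print(ray(T,(u+40-1.5)/4+340,(v-300-1.5)/4+130,.108))
E
```

```text
[ 0.60883015 -0.07632627  0.108     ]
[ 0.61897911 -0.18458682  0.108     ]
```

inch_along:
  steps:
    - {"pos": [0.007,-0.002,0.004],"r": [-0.005,-0.005,0.009],"jaw": 0.06}
    - {"pos": [0.0135,-0.004,0.008],"r": [-0.01,-0.01,0.018],"jaw": 0.06}
    - {"pos": [0.02,-0.0063,0.012],"r": [-0.015,-0.015,0.026],"jaw": 0.06}
    - {"pos": [0.027,-0.0085,0.0158],"r": [-0.021,-0.02,0.035],"jaw": 0.06}

```text
t: 5.05
eef_pos: [0.5811, -0.1242, 0.0087]
ee_rot: [-0.008, 0.966, 0.029, 0.256]
wrist_force: [-6.4, -2.9, 1.2]
grip_width: 0.0603
gripper_force: 3.6
```

```bash
python3 goal.py .604 -.115 .009 .015 0.48
```

```text
[ 0.0204 -0.0078  0.0114] [-0.0217 -0.0389  0.0392]
5.05 [ 0.5811 -0.1242  0.0087] [ 0.33  0.29 -0.13  2.18 -0.51  0.2  -0.82] [-6.4 -2.9  1.2]
```

inch_along:
  steps:
    - {"pos": [0.007,-0.0027,0.004],"r": [-0.007,-0.01,0.013],"jaw": 0.06}
    - {"pos": [0.0138,-0.0053,0.0077],"r": [-0.014,-0.02,0.026],"jaw": 0.06}
    - {"pos": [0.0204,-0.0078,0.0114],"r": [-0.0217,-0.03,0.0392],"jaw": 0.06}
    - {"pos": [0.0204,-0.0078,0.0114],"r": [-0.0217,-0.03,0.0392],"jaw": 0.06}

```text
t: 5.38
eef_pos: [0.6057, -0.1129, 0.0095]
ee_rot: [-0.002, 0.97, 0.009, 0.243]
wrist_force: [-0.5, -0.6, -0.7]
grip_width: 0.0602
gripper_force: 0.6
```

```bash
python3 goal.py .616 -.113 .009 0 0.48
python3 - <<'E'
from h import *
snap('wrist','wrist5');snap('top','top5')
a=cv2.resize(cv2.imread('pics/top5.png')[140:260,345:465],(600,600),interpolation=cv2.INTER_CUBIC)
cv2.imwrite('pics/m5.png',cv2.convertScaleAbs(a,alpha=1.5))
E
```

```text
[0.0088 0.0003 0.0053] [-0.0087 -0.0101  0.0159]
5.3833 [ 0.6057 -0.1129  0.0095] [ 0.12  0.31  0.04  2.12 -0.4   0.24 -1.03] [-0.5 -0.6 -0.7]
```

View pics/m5.png

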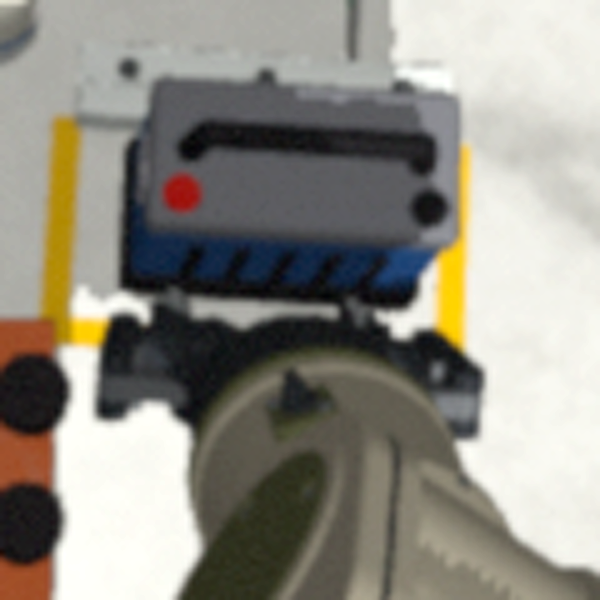

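The crate stands square to the rail, its near skirt edge running from (122,290) to (415,305), and inside the tapes at x = 72 and 440, about 4 mm right of centre. A few mm remain to the rail, so I'll push on slightly to the left.

inch_along:
  steps:
    - {"pos": [0.0030,-0.0010,0.0018],"r": [-0.004,-0.005,0.008],"jaw": 0.06}
    - {"pos": [0.0060,-0.0018,0.0036],"r": [-0.0087,-0.01,0.0159],"jaw": 0.06}
    - {"pos": [0.0060,-0.0018,0.0036],"r": [-0.0087,-0.01,0.0159],"jaw": 0.06}

```text
t: 5.73
eef_pos: [0.6114, -0.1123, 0.0089]
ee_rot: [0.0, 0.971, -0.001, 0.238]
wrist_force: [-3.8, -1.1, 0.4]
grip_width: 0.0597
gripper_force: 1.4
```

inch_along:
  steps:
    - {"pos": [0.0025,-0.0006,0.0013],"jaw": 0.06}
    - {"pos": [0.0025,-0.0006,0.0013],"jaw": 0.06}

```text
t: 5.9
eef_pos: [0.6127, -0.1122, 0.0083]
ee_rot: [-0.0, 0.972, -0.001, 0.236]
wrist_force: [-12.9, -0.8, 7.8]
grip_width: 0.0597
gripper_force: 6.6
```

```bash
python3 goal.py .616 -.111 .009 0 0.48
```

```text
[ 0.0033 -0.0012  0.0009] [ 0.0002  0.0027 -0.0018]
5.9 [ 0.6127 -0.1122  0.0083] [ 0.07  0.33  0.09  2.1  -0.37  0.26 -1.09] [-12.9  -0.8   7.8]
```

inch_along:
  steps:
    - {"pos": [0.0018,-0.0004,0.0010],"jaw": 0.06}
    - {"pos": [0.0018,-0.0004,0.0010],"jaw": 0.06}
    - {"pos": [0.0018,-0.0004,0.0010],"jaw": 0.06}

```text
t: 6.15
eef_pos: [0.6128, -0.112, 0.0072]
ee_rot: [-0.0, 0.972, -0.001, 0.235]
wrist_force: [-22.3, -2.2, 12.9]
grip_width: 0.06
gripper_force: 11.4
```

inch_along:
  steps:
    - {"pos": [0.0018,0,0.0010],"jaw": 0.06}
    - {"pos": [0.0018,0,0.0010],"jaw": 0.06}
    - {"pos": [0.0018,0,0.0010],"jaw": 0.06}

```text
t: 6.4
eef_pos: [0.613, -0.112, 0.006]
ee_rot: [-0.001, 0.972, -0.001, 0.233]
wrist_force: [-31.6, -1.1, 16.9]
grip_width: 0.0598
gripper_force: 15.9
```

The crate has stopped against the rail: TCP held at 0.613 while the force rose to 32 N. I'll back straight off and check.

inch_along:
  steps:
    - {"pos": [-0.007,0,-0.0035],"jaw": 0.06}
    - {"pos": [-0.016,0,-0.009],"jaw": 0.06}
    - {"pos": [-0.03,0,-0.017],"jaw": 0.06}
    - {"pos": [-0.05,0,-0.03],"jaw": 0.06}
    - {"pos": [-0.07,0,-0.042],"jaw": 0.06}

```text
t: 6.82
eef_pos: [0.537, -0.1109, 0.0146]
ee_rot: [0.0, 0.971, -0.0, 0.239]
wrist_force: [-0.3, 0.1, 0.4]
grip_width: 0.0603
gripper_force: 0.0
```

```bash
python3 goal.py .50 -.115 .12 0 .4
```

```text
[ 0.0161  0.0042 -0.1105] [ 0.0009 -0.0824  0.0001]
6.8167 [ 0.537  -0.1109  0.0146] [ 0.12  0.18  0.05  2.28 -0.4   0.22 -1.03] [-0.3  0.1  0.4]
```

inch_along:
  steps:
    - {"pos": [0,0,-0.035],"r": [0,-0.05,0],"jaw": 0.06}
    - {"pos": [0,0,-0.07],"r": [0,-0.1,0],"jaw": 0.06}
    - {"pos": [-0.01,0,-0.105],"r": [0,-0.15,0],"jaw": 0.06}
    - {"pos": [-0.012,0,-0.14],"r": [0,-0.2,0],"jaw": 0.06}
    - {"pos": [-0.012,0,-0.17],"r": [0,-0.25,0],"jaw": 0.06}

```text
t: 7.23
eef_pos: [0.4468, -0.1108, 0.1617]
ee_rot: [0.0, 0.993, -0.0, 0.115]
wrist_force: [1.3, -0.0, -0.6]
grip_width: 0.0598
gripper_force: 0.0
```

```bash
python3 - <<'E'
from h import *
snap('top','top6');snap('scene','scene6')
a=cv2.resize(cv2.imread('pics/top6.png')[140:260,345:465],(600,600),interpolation=cv2.INTER_CUBIC)
cv2.imwrite('pics/m6.png',cv2.convertScaleAbs(a,alpha=1.5))
E
```

```text
(no output)
```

View pics/m6.png

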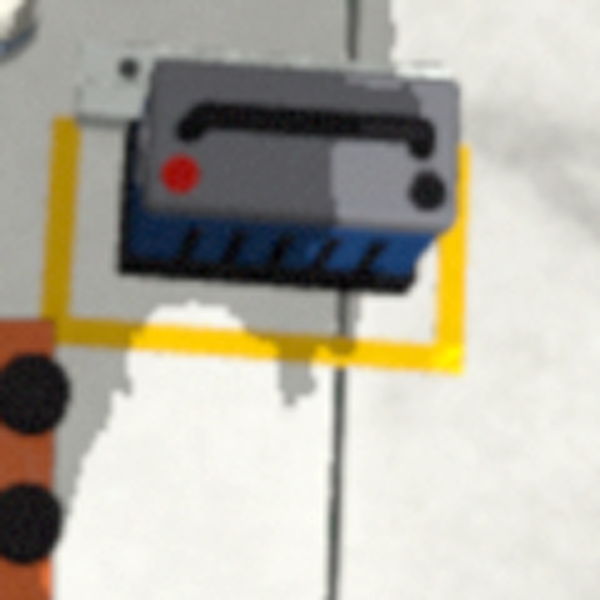

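The crate stands upright against the rail. Its near edge, (118,272) to (410,292), is parallel to the near tape, with gaps of about 17 mm on the left and 10 mm on the right. The hand is clear, so I'm handing in.

```bash
python3 -c "
from cell import env, eyes
print(env.sign_off())"
```

```text
the job is handed in; nothing more can be done
None
```

The job is handed in: the crate stands upright in its bay, square and flush against the stop rail and about 3 mm right of centre between the tapes, with nothing else touched; the sign-off returned no verdict.

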